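Clip a split duplicating flask shut

TASK

Close the split flask by sliding its loose half along the rails until it meets the fixed half fully, with no gap. Then squeeze the spring clip open, bring its jaws square over the pair of ears that stick out of the closed flask so that both ears are between them, and let it close, leaving the clip gripping both ears. Do not knock the bowl, the bottle or the plaster cast about.

Things in the scene. Friction and masses are not known exactly. Their poses are not given: they have to be found in the camera images.
- flask: grey base plate, fixed, 10 mm thick, carrying the fixed aluminium half. Origin: on the bench under the middle of the fixed half's parting face; z up. The loose half slides along y. Base: y -160 to +70, x -50.5 to +50.5 mm; guide rails at x = +-44.5 to 50.5 mm, tops 16 mm (ear side) and 32 mm above the bench.
- ear (a point): the point on the flask's parting plane (its y = 0) in the middle of the ears: x = -60 mm of the flask, 46 mm above the bench; axes as the flask's. Ears: flat upright tabs, one on each half, 8 mm thick, sticking out from x = -43 to -75 mm, from 22 to 70 mm above the bench. Closed, the two make 16 mm, centred here.
- half: the loose aluminium half, 0.25 to 0.5 kg, mirror image of the fixed one, standing on the base between the rails (1.5 mm play each side). Origin: at its underside, middle of its open parting face; axes as the flask's; it fills y -60 to 0, z 0 to 60 mm, its ear y -8 to 0 mm. Closed when its origin is right above the flask's, 10 mm higher.
- half_back (a point): middle of the outer face of the loose half's back wall (y = -60 mm, 35 mm above its underside), where it may be pushed
- clip: steel spring clip with black handles, clothes-peg kind, 128 mm long, lying on its side, 30 mm high, 0.09 kg. Origin: on its hinge pin, at the underside; z along the pin (up), x towards the jaws (tips at +58 mm), handles back to x = -70 mm, spread along y, 70 mm over their ends. The jaws are free inside for 40 mm behind the tips.
- bite (a point): middle of the clip's jaw pads, on its mid-plane: x = +50 mm of the clip, at half height (15 mm)
- squeeze (a point): middle between the handles where they are best squeezed: x = -45 mm of the clip, at half height (15 mm). Closed, the handles are 53 mm over all here; fully squeezed (about 14 N) they lie parallel, about 20 mm over all, and the jaws stand 38 mm apart.
- clip_jaw (a joint): how far each of the two jaws is swung from the mid-plane: 0 closed, 0.14 gripping 16 mm, 0.34 fully open (rad); sprung shut
- bowl: grey mixing bowl, 100 mm across, 50 mm high, origin at its underside
- bottle: white bottle, 52 mm across, 130 mm high, origin at its underside
- cast: plaster dental cast, 60 x 65 mm, 30 mm high, origin at its underside
- fixed_back (a point): middle of the outer face of the fixed half's back wall (y = +60 mm of the flask, 45 mm above the bench). The fixed half is an open-topped shell 86 mm wide (x), 60 mm deep (y 0 to +60), its top 70 mm above the bench, walls 8 mm, with a small plaster dental cast inside.
Things that resemble listed ones, but are neither listed nor needed, are in the scene too. Of the things that look like the clip, the largest one is meant.

How it is judged:
On the way, in this order (a step that is already met when the one before it is completed fails the run):
1. the loose half is slid home against the fixed half (gap under 3 mm), with the clip still off the ears (y of half in the frame of flask above -0.003 m and distance between bite and ear above 0.04 m), for 0.2 s.
2. the clip's jaws are held open around the ears (value of joint clip_jaw above 0.17 rad and distance between bite and ear below 0.03 m), for 0.05 s.
At the end, for the whole second after the job is handed in: Loose half home (gap under 3 mm, not lifted over 4 mm); released clip at rest, over 3 N on each half, jaws swung 0.09 to 0.2 rad, pad middle on the ears (at least 2 mm inside the outer edge, from 4 mm below to 2 mm above them), its long axis within 0.3 rad of the flask's x (y of half in the frame of flask above -0.003 m and z of half in the frame of flask below 0.014 m and x of bite in the frame of flask between -0.073 and -0.04 m and z of bite in the frame of flask between 0.018 and 0.072 m and angle between the x axis of clip and the x axis of flask, either way round below 0.3 rad and value of joint clip_jaw between 0.09 and 0.2 rad and contact force between clip and half above 3 N and contact force between clip and flask above 3 N and linear speed of clip below 0.02 m/s); the robot touches nothing.
It fails at once if the bowl is moved over 30 mm (distance of bowl from where it was at the start of the episode above 0.03 m).
It fails at once if the bottle is moved over 30 mm (distance of bottle from where it was at the start of the episode above 0.03 m).
It fails at once if the plaster cast is moved over 30 mm (distance of cast from where it was at the start of the episode above 0.03 m).
It also fails if it takes over 58 s, if anything falls off the work surface, if the arm or the gripper's body presses on something with over 40 N, if the wrist force passes 120 N, or if a joint passes its speed limit or range.

ROBOT

A 7-joint arm with a two-finger parallel gripper is mounted at the origin on the work surface. World frame = base frame: x ahead of the robot, y to its left, z up, the work surface at z = 0. Lengths are in m, angles in rad, forces in N, time in s.
With the tool pointing down it reaches from about 0.35 to 0.9 m from the base axis. Payload 7.2 kg.
Tool frame: the origin (TCP) lies on the centre line of the jaws, within the pads' length; the fingertips stand 17 mm ahead of it and the grasp point (between the pads) lies 2 mm behind it; z points along the fingers, y is the direction in which the jaws open and shut (so a half turn about z gives the same grasp; the last joint's range is limited). The gripper opens to 88 mm and grips with 3 to 60 N. Pads are 20 mm wide; open, the fingers measure 115 mm over their backs; the gripper's body (75 mm by 178 mm) begins 61 mm behind the grasp point.
Start: joints at [1.085, 0.411, -0.013, 1.596, 0.006, 1.134, -0.082], TCP at [0.254, -0.571, 0.24] pointing down, gripper open.
Joint ranges: [-2.95, 2.95], [-0.29, 1.99], [-1.47, 1.44], [0.14, 2.54], [-1.03, 4.17], [0.13, 1.85], [-2.86, 2.86]. Speed limits (rad/s): [2.39, 2.39, 3.01, 3.01, 3.14, 3.14, 3.14].

INTERFACE

Orientations are given as a rotation vector (axis times angle).
In Python, from bench import sense, grab_frame, sign_off gives the robot as it stands. The module is installed in compiled form; this text tells all that it offers.
- The arm moves only by the shell command python3 -m inch 'ROWS' [OPENING] [FORCE]. ROWS is a JSON object of lists of equal length, an entry for each row: "slide": the shift along the tool's x, y, z in mm, a list of three; "turn": the turn about the tool's z in rad. In form: {"slide": [[tx, ty, tz], ...], "turn": [turn, ...]}. A call has 1 to 8 rows; each row is the pose to reach, as a shift and turn from the pose commanded when the call began, along the tool's axes at that moment; what a row does not reach only later rows make up. A row lasts 1/10 s, in which the tool goes at most 50 mm and 8.59 degrees, less where a joint would pass 70% of its speed; a pose out of reach is approached as far as the arm can. A call with a gripper value outside its range is refused whole. OPENING is the opening, from 0 (shut) to 1 (fully open), set as the call begins (- or left out, the last holds). The fingers move at their own pace and stop on an object; FORCE is the grip in N (left out, the last holds). Time passes only in rows, so rows that repeat a pose let the fingers close. It gives the time, the measured TCP pose, the force and the opening at its end, in the units of the state.
- sense(): the state, without advancing time (a new reading comes with each control period).
- grab_frame(name): name is "scene" or "top"; returns a dict with "color" (480x640x3 uint8, blue, green, red), "K" (3x3 intrinsics, pixels), "world_from_camera" (4x4, takes a point from camera to world coordinates). Camera axes: x right, y down, z forward; pixel columns grow to the right and rows downward; lengths in m; the calibration is good to about 2 mm. A picture is of the moment at which its call begins. There is no depth.
- sign_off(): hands the job in, once; it reports no verdict.
The state is a dict: "time": time; "joint_pos": joint angles; "joint_velocities": joint speeds; "joint_torque": joint torques, N m; "ee_pos": TCP position; "ee_rot": TCP orientation; "wrist_force": force on the tool from outside, world axes, zero at the start; "wrist_torque": the same for the moment, N m; "width": finger opening in m.
Only numpy, scipy, OpenCV 4.12 (cv2) and the standard library are available. Lean on these libraries where they do the work, as an engineer would, in place of code of your own. Each camera call takes 0.05 s, during which the arm holds its last target. There are 200 camera calls.

## Working session

There is one attempt and no reset: what is moved stays moved. The work goes in short steps, Python scripts to look and compute and a shell command to move; the robot and the scene stay as the last step left them, time stands still between calls to the robot, and variables do not carry over. Pictures are saved under pics/ and viewed, about 8 in all and at most 12, crops included, and the job is handed in when it is done.

```bash
mkdir -p pics; python3 - <<'E'
from bench import sense, grab_frame
import cv2, numpy as np, pickle
s=sense(); print({k:np.round(v,3).tolist() for k,v in s.items()})
for n in("scene","top"):
    f=grab_frame(n); cv2.imwrite(f"pics/{n}0.png",f["color"]); pickle.dump(f,open(n+"0.pkl","wb"))
    print(n,f["K"].tolist(),np.round(f["world_from_camera"],4).tolist())
E
```

```text
{'time': 0.0, 'joint_pos': [1.085, 0.412, -0.013, 1.597, 0.006, 1.134, -0.082], 'joint_velocities': [-0.001, 0.002, -0.0, -0.001, 0.001, -0.001, -0.001], 'joint_torque': [-0.0, -58.794, 0.642, -29.107, -0.054, 0.018, 0.0], 'ee_pos': [0.253, -0.571, 0.239], 'ee_rot': [-3.072, -0.651, 0.001], 'wrist_force': [-0.74, -1.031, -0.056], 'wrist_torque': [0.005, -0.026, -0.015], 'width': 0.088}
scene [[528.5897921007823, 0.0, 320.2449916640593], [0.0, 528.5897921007823, 241.1254170366457], [0.0, 0.0, 1.0]] [[-0.3918, 0.7919, -0.4684, 1.0954], [0.9201, 0.3373, -0.1993, 0.1931], [0.0002, -0.509, -0.8607, 0.9899], [0.0, 0.0, 0.0, 1.0]]
top [[436.5898623417167, 0.0, 311.6830011096078], [0.0, 436.5898623417167, 241.10541632297475], [0.0, 0.0, 1.0]] [[0.0289, -0.9886, 0.1477, 0.3897], [-0.9996, -0.029, 0.0019, -0.0145], [0.0024, -0.1477, -0.989, 1.1258], [0.0, 0.0, 0.0, 1.0]]
```

View pics/scene0.png

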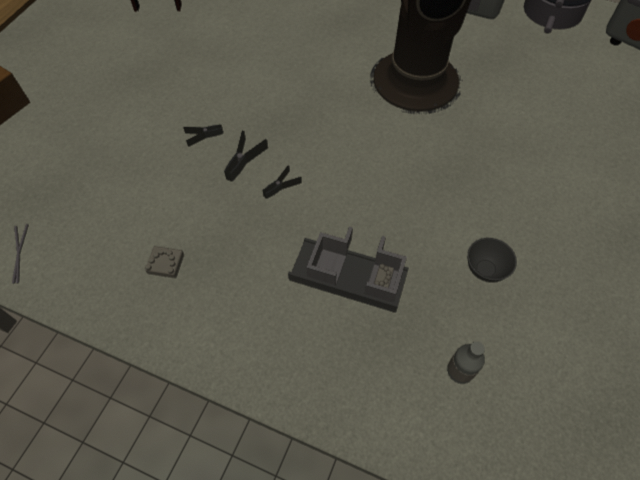

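View pics/top0.png

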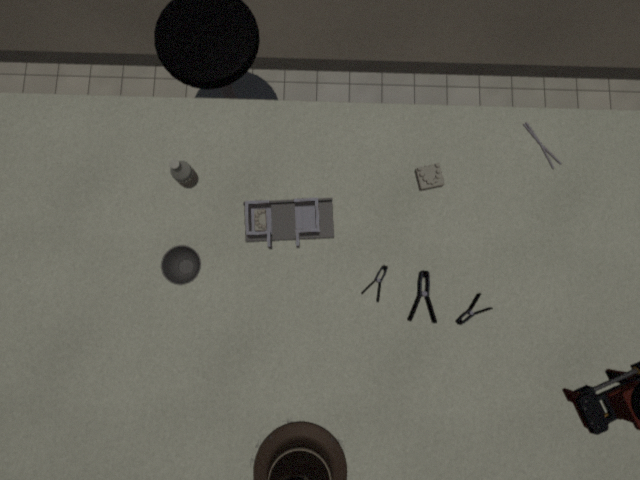

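Scene view: flask at about (348,272), with the loose half on the left and the fixed half, which holds a cast, on the right. Bowl is at (492,260), bottle at (466,362), cast at (164,262). Top view: flask at (288,218), with ears pointing towards the robot at (270,240) and (297,240).

There are three clip candidates in the top view: (376,283), (423,297) and (473,310). The middle one is the largest, so it fits the description. I'll confirm that in an enlarged crop.

```bash
cat > h.py <<'E'
import pickle, cv2, numpy as np
from scipy.spatial.transform import Rotation as R
def load(n): return pickle.load(open(n+".pkl","rb"))
def ray(f,uv,z):
    T=f["world_from_camera"]; d=T[:3,:3]@np.linalg.inv(f["K"])@[uv[0],uv[1],1]
    o=T[:3,3]; return o+d*(z-o[2])/d[2]
def proj(f,p):
    T=f["world_from_camera"]; c=T[:3,:3].T@(np.array(p)-T[:3,3]); q=f["K"]@c; return q[:2]/q[2]
E
python3 - <<'E'
from h import *
f=load("top0"); c=f["color"]; g=cv2.cvtColor(c,cv2.COLOR_BGR2GRAY)
x0,y0,x1,y1=235,190,500,335
im=cv2.resize(cv2.convertScaleAbs(c[y0:y1,x0:x1],alpha=1.6),None,fx=3,fy=3,interpolation=cv2.INTER_CUBIC)
cv2.imwrite("pics/crop1.png",im)
m=(g<50).astype(np.uint8); m[:260]=0;m[335:]=0;m[:,:350]=0;m[:,510:]=0
for k in cv2.findContours(m,0,2)[0]:
    if cv2.contourArea(k)>20:
        r=cv2.minAreaRect(k); print(cv2.contourArea(k),np.round(r[0]),np.round(r[1]),[np.round(ray(f,p,.02)[:2],3).tolist() for p in cv2.boxPoints(r)])
E
```

```text
86.5 [430. 309.] [28.  4.] [[0.424, -0.299], [0.427, -0.309], [0.361, -0.329], [0.358, -0.319]]
91.5 [470. 310.] [ 9. 36.] [[0.364, -0.376], [0.435, -0.434], [0.421, -0.452], [0.35, -0.394]]
198.5 [420. 296.] [13. 52.] [[0.365, -0.257], [0.491, -0.289], [0.484, -0.321], [0.358, -0.289]]
```

View pics/crop1.png

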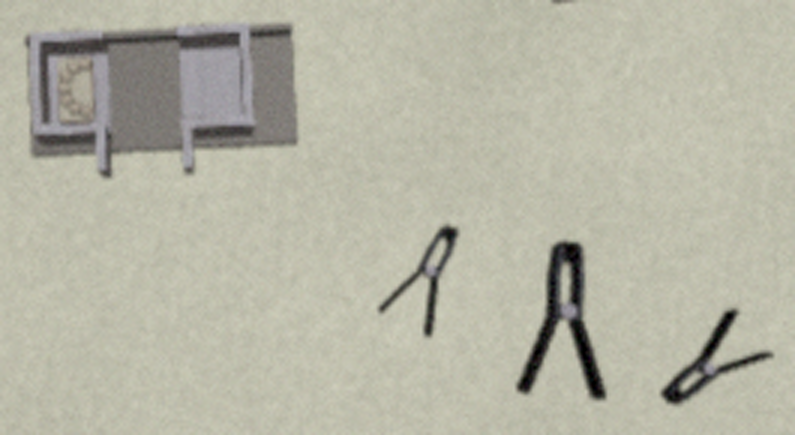

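The middle clip at (423,297) is clearly the largest. Its jaws point up (world +x) and its handles spread downwards. In the crop the ear tips are at (104,174) for the fixed half and (188,170) for the loose half. Next I'll turn these into positions.

```bash
python3 - <<'E'
from h import *
f=load("top0")
P=lambda u,v,z:ray(f,(235+u/3-.33,190+v/3-.33),z)[:2]
for n,a in dict(tip=(566,243,.03),pin=(569,312,.03),hL=(524,391,.03),hR=(599,398,.03),
  fearL=(98,174,.07),fearR=(110,174,.07),learL=(183,171,.07),learR=(194,171,.07),
  bfl=(30,35,.07),bnl=(36,136,.07),ffl=(103,34,.07),lbf=(248,27,.07),lbn=(254,128,.07),base1=(292,24,.032),base2=(297,144,.016),base3=(32,156,.016)).items(): print(n,np.round(P(*a),4))
# dist checks
# scene image crop
s=load("scene0")["color"]; im=cv2.resize(cv2.convertScaleAbs(s[115:315,215:425],alpha=1.7),None,fx=3,fy=3,interpolation=cv2.INTER_CUBIC); cv2.imwrite("pics/crop2.png",im)
r=R.from_rotvec([-3.072,-.651,.001]).as_matrix(); print(np.round(r,3))
E
```

```text
tip [ 0.4865 -0.2951]
pin [ 0.4291 -0.2971]
hL [ 0.3633 -0.2594]
hR [ 0.3594 -0.3212]
fearL [0.5281 0.0952]
fearR [0.5283 0.0854]
learL [0.5325 0.0262]
learR [0.5328 0.0172]
bfl [0.6421 0.1564]
bnl [0.5579 0.1471]
ffl [0.6448 0.0962]
lbf [ 0.6542 -0.0234]
lbn [ 0.5697 -0.0306]
base1 [ 0.6675 -0.0614]
base2 [ 0.5661 -0.0687]
base3 [0.549  0.1579]
[[ 0.914  0.406 -0.001]
 [ 0.406 -0.914  0.001]
 [-0.    -0.001 -1.   ]]
```

View pics/crop2.png

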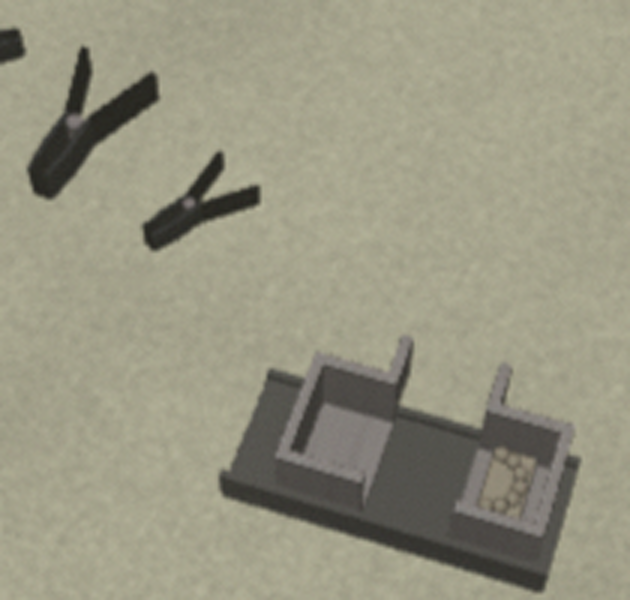

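The flask yaw is about 0.072 and its origin about (0.603, 0.092), which puts the ear at (0.5435, 0.088). The loose half is about 60 mm open. Sizes check out: base 227 mm against 230, clip jaw length 57 mm against 58. The clip pin is at (0.429, -0.297) with yaw about -0.04. I'll go to the pushing position with the fingers shut.

```bash
python3 -m inch '{"slide":[[538,-322,0],[538,-322,0],[538,-322,0],[538,-322,0],[538,-322,0],[538,-322,0],[538,-322,0],[538,-322,0]],"turn":[0.346,0.346,0.346,0.346,0.346,0.346,0.346,0.346]}' 0 20; python3 - <<'E'
from h import *; from bench import sense
s=sense(); r=R.from_rotvec(s["ee_rot"]).as_matrix(); print(np.round(r,3), r.T@(np.array([.614,-.058,.1])-s["ee_pos"])*1e3)
E
```

```text
time: 0.9
ee_pos: [0.4837, -0.2436, 0.2396]
ee_rot: [3.14, 0.112, -0.0]
wrist_force: [0.9, -0.1, -0.0]
width: 0.0273
[[ 0.997  0.072 -0.   ]
 [ 0.072 -0.997 -0.   ]
 [-0.     0.    -1.   ]] [ 143.23685049 -175.8364928   139.51191381]
```

```bash
python3 -m inch '{"slide":[[138,-168,0],[138,-168,50],[138,-168,120],[138,-168,120],[138,-168,120],[138,-168,120],[138,-168,120],[138,-168,120]],"turn":[0,0,0,0,0,0,0,0]}'; python3 - <<'E'
from h import *; from bench import sense,grab_frame
s=sense(); r=R.from_rotvec(s["ee_rot"]).as_matrix(); print(np.round(r[:2,:2],3), r.T@(np.array([.614,-.058,.04])-s["ee_pos"])*1e3)
E
```

```text
time: 1.7
ee_pos: [0.6085, -0.0695, 0.1201]
ee_rot: [3.139, 0.111, -0.0]
wrist_force: [1.0, -0.1, 0.2]
width: 0.0007
[[ 0.997  0.071]
 [ 0.071 -0.997]] [  6.33904867 -11.11202188  80.12640925]
```

```bash
python3 -m inch '{"slide":[[6,-6,40],[6,-6,80],[6,-6,80],[6,-16,80],[6,-26,80],[6,-36,80],[6,-46,80],[6,-50,80]],"turn":[0,0,0,0,0,0,0,0]}'; python3 -m inch '{"slide":[[0,-6,0],[0,-12,0],[0,-18,0],[0,-22,0],[0,-26,0],[0,-28,0],[0,-30,0],[0,-30,0]],"turn":[0,0,0,0,0,0,0,0]}'; python3 - <<'E'
from h import *; from bench import sense,grab_frame
s=sense(); p=np.array(s["ee_pos"])[:2]-[.603,.092]; print(p@[-.072,.997],s["wrist_force"])
f=grab_frame("top"); pickle.dump(f,open("top1.pkl","wb"))
cv2.imwrite("pics/crop3.png",cv2.resize(cv2.convertScaleAbs(f["color"][185:265,225:345],alpha=1.6),None,fx=5,fy=5,interpolation=cv2.INTER_CUBIC))
E
```

```text
time: 2.5
ee_pos: [0.6129, -0.0175, 0.0423]
ee_rot: [3.138, 0.113, 0.007]
wrist_force: [0.4, -6.8, 6.9]
width: 0.0006
time: 3.3
ee_pos: [0.6108, 0.0113, 0.0422]
ee_rot: [3.138, 0.112, 0.007]
wrist_force: [0.6, -5.8, 6.0]
width: 0.0005
-0.08097722106916051 [ 0.59261226 -5.81745122  5.95552996]
```

View pics/crop3.png

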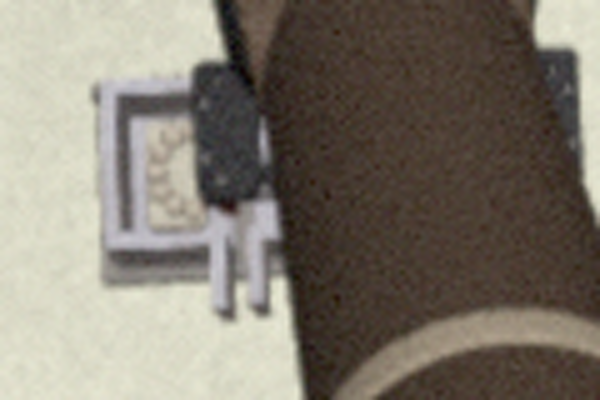

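The gap between the ears, (230,310) to (250,305) in the crop, is still about 9 mm. I'll keep pushing gently until the force rises.

```bash
python3 -m inch '{"slide":[[0,-2,0],[0,-4,0],[0,-6,0],[0,-8,0],[0,-9,0],[0,-10,0],[0,-10,0],[0,-10,0]],"turn":[0,0,0,0,0,0,0,0]}'; python3 -m inch '{"slide":[[0,-1,0],[0,-2,0],[0,-3,0],[0,-3,0]],"turn":[0,0,0,0]}'
```

```text
time: 4.15
ee_pos: [0.6101, 0.0212, 0.0421]
ee_rot: [3.138, 0.111, 0.007]
wrist_force: [1.0, -5.7, 7.3]
width: 0.0003
time: 4.55
ee_pos: [0.6104, 0.0221, 0.0422]
ee_rot: [3.136, 0.109, 0.008]
wrist_force: [2.5, -10.7, 6.0]
width: 0.0002
```

```bash
python3 -m inch '{"slide":[[0,-1,0],[0,-2,0],[0,-3,0],[0,-4,0],[0,-4,0]],"turn":[0,0,0,0,0]}'; python3 - <<'E'
from h import *; from bench import grab_frame
f=grab_frame("top"); pickle.dump(f,open("top2.pkl","wb"))
g=cv2.cvtColor(f["color"],cv2.COLOR_BGR2GRAY)[240:246,262:285]; print(g)
E
```

```text
time: 5.05
ee_pos: [0.6104, 0.0222, 0.0423]
ee_rot: [3.132, 0.104, 0.008]
wrist_force: [3.0, -19.6, 6.3]
width: 0.0004
[[ 80  81  84  85  88 118 117 117 103 111 113  91  54  23  24  27  29  27
   33  24  29  30  33]
 [102  99 103 104 108 120 118 112  94 109 113  99  58  24  25  15  27  25
   33  32  29  30  30]
 [132 132 132 132 133 125 116 116  95 109 115 100  64  29  24  15  20  20
   25  31  25  35  26]
 [136 140 139 140 135 121 114 114  99 109 114 106  65  29  29  25  30  25
   32  30  32  31  36]
 [136 137 138 137 135 121 118 118  94 110 114 101  68  31  25  26  29  30
   28  36  36  33  33]
 [137 140 138 136 135 121 115 114  96 102 105  90  64  31  24  22  26  23
   32  19  30  31  33]]
```

The half is home: it stalled at 20 N, and the two ears together measure 7 px, about 16.5 mm. I'll back off, lift and go to the clip.

```bash
python3 -m inch '{"slide":[[0,12,0],[0,25,0],[0,35,0],[0,40,-50],[0,40,-100],[0,40,-110],[0,40,-110],[0,40,-110]],"turn":[0,0,0,0,0,0,0,0]}' 1 20; python3 - <<'E'
from h import *; from bench import sense,grab_frame
s=sense(); r=R.from_rotvec(s["ee_rot"]).as_matrix(); print(np.round(r,3), r.T@(np.array([.384,-.2953,.15])-s["ee_pos"])*1e3)
E
```

```text
time: 5.9
ee_pos: [0.6099, -0.0105, 0.1487]
ee_rot: [-3.139, -0.113, 0.002]
wrist_force: [0.1, 0.3, -0.9]
width: 0.0608
[[ 0.997  0.072 -0.001]
 [ 0.072 -0.997  0.   ]
 [-0.001 -0.    -1.   ]] [-245.82479318  267.73807268   -1.08332382]
```

```bash
python3 -m inch '{"slide":[[-246,268,0],[-246,268,0],[-246,268,0],[-246,268,0],[-246,268,0],[-246,268,0],[-246,268,0],[-246,268,0]],"turn":[0.112,0.112,0.112,0.112,0.112,0.112,0.112,0.112]}' 1; python3 -m inch '{"slide":[[0,0,0],[0,0,0],[0,0,0]],"turn":[0,0,0]}'; python3 - <<'E'
from h import *; from bench import sense,grab_frame
s=sense(); r=R.from_rotvec(s["ee_rot"]).as_matrix(); print(np.round(r[:2,:2],3), r.T@(np.array([.384,-.2953,.02])-s["ee_pos"])*1e3)
f=grab_frame("scene"); pickle.dump(f,open("scene3.pkl","wb"))
p=proj(f,s["ee_pos"]); print(p)
a,b=115,215
cv2.imwrite("pics/crop4.png",cv2.resize(cv2.convertScaleAbs(f["color"][40:220,140:340],alpha=1.7),None,fx=3,fy=3,interpolation=cv2.INTER_CUBIC))
E
```

```text
time: 6.7
ee_pos: [0.3793, -0.2991, 0.1477]
ee_rot: [-3.14, 0.073, 0.007]
wrist_force: [-0.5, -0.4, 0.3]
width: 0.0882
time: 7.0
ee_pos: [0.3854, -0.294, 0.1489]
ee_rot: [-3.14, 0.059, 0.001]
wrist_force: [0.4, 0.2, -1.1]
width: 0.0877
[[ 0.999 -0.037]
 [-0.037 -0.999]] [ -1.20769858   1.55593693 128.90901366]
[242.33217092 104.35246251]
```

View pics/crop4.png

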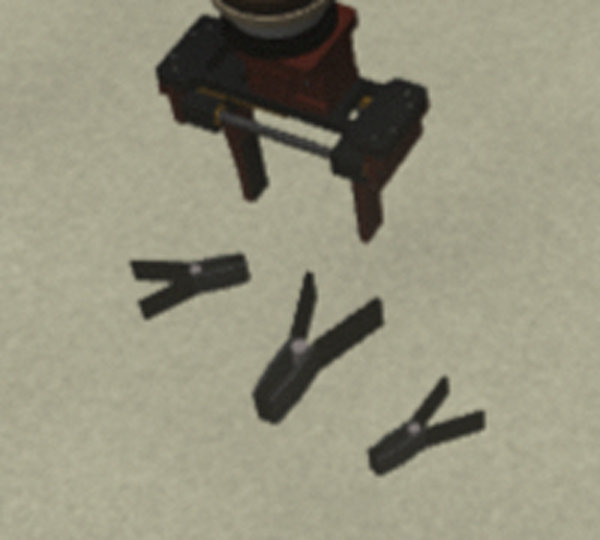

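The gripper straddles the big clip's handle line. The pin is at crop (299,345) and the handle ends are at (311,273) and (380,299). I'll cross-check the pin and handles in this view before descending.

```bash
python3 - <<'E'
from h import *
f=load("scene3")
for u,v in((299,345),(311,273),(380,299)): print(ray(f,(140+u/3-.33,40+v/3-.33),.03).round(4))
E
```

```text
[ 0.4313 -0.295   0.03  ]
[ 0.3614 -0.3205  0.03  ]
[ 0.3643 -0.2576  0.03  ]
```

Both views agree to 2 mm and the squeeze point is at (0.385, -0.293), so I'll descend and squeeze.

```bash
python3 -m inch '{"slide":[[0,-1,40],[0,-1,80],[0,-1,110],[0,-1,125],[0,-1,129],[0,-1,129],[0,-1,129]],"turn":[0.02,0.02,0.02,0.02,0.02,0.02,0.02]}' 1; python3 -m inch '{"slide":[[0,0,0],[0,0,0],[0,0,0],[0,0,0],[0,0,0],[0,0,0],[0,0,0],[0,0,0]],"turn":[0,0,0,0,0,0,0,0]}' 0 30;  python3 -m inch '{"slide":[[0,0,0],[0,0,0],[0,0,0],[0,0,0],[0,0,0],[0,0,0]],"turn":[0,0,0,0,0,0]}'
```

```text
time: 7.75
ee_pos: [0.3854, -0.2946, 0.0214]
ee_rot: [3.14, -0.093, 0.002]
wrist_force: [-0.2, -0.0, 0.8]
width: 0.0874
time: 8.55
ee_pos: [0.3844, -0.295, 0.021]
ee_rot: [3.14, -0.095, 0.0]
wrist_force: [-0.9, 0.2, 5.4]
width: 0.0275
time: 9.15
ee_pos: [0.3846, -0.2943, 0.0211]
ee_rot: [-3.14, 0.094, -0.0]
wrist_force: [-0.7, 3.6, 7.5]
width: 0.0191
```

The width is 19 mm, so the clip is fully squeezed. I'll lift it and check.

```bash
python3 -m inch '{"slide":[[0,0,-10],[0,0,-30],[0,0,-60],[0,0,-90],[0,0,-100],[0,0,-100],[0,0,-100],[0,0,-100]],"turn":[0,0,0,0,0,0,0,0]}'; python3 - <<'E'
from h import *; from bench import sense,grab_frame
s=sense(); pickle.dump(s,open("s4.pkl","wb"))
ims=[]
for n in("top","scene"):
    f=grab_frame(n); pickle.dump(f,open(n+"4.pkl","wb"))
    u,v=proj(f,np.array(s["ee_pos"])+[.06,0,0]).round().astype(int); print(n,u,v)
    ims.append(cv2.resize(cv2.convertScaleAbs(f["color"][v-50:v+50,u-50:u+50],alpha=1.8),(400,400),interpolation=cv2.INTER_CUBIC))
cv2.imwrite("pics/crop5.png",np.hstack(ims))
E
```

```text
time: 9.95
ee_pos: [0.3837, -0.2941, 0.1193]
ee_rot: [-3.139, 0.094, 0.003]
wrist_force: [-0.3, 1.6, -1.1]
width: 0.0192
top 433 286
scene 232 132
```

View pics/crop5.png

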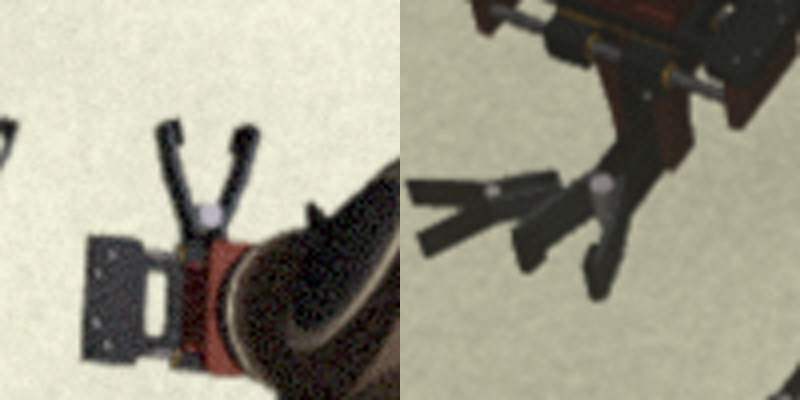

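The clip is held and the jaws are wide open: in the top crop the pin is at (209,215) and the tips at (168,125) and (247,128). Next I'll work out the bite point in the tool frame and the moves to the ear.

```bash
python3 - <<'E'
from h import *
import pickle
s=pickle.load(open("s4.pkl","rb")); f=load("top4"); g=load("scene4")
P=lambda u,v,z:ray(f,(383+u/4-.4,236+v/4-.4),z)
Q=lambda u,v,z:ray(g,(182+(u-400)/4-.4,82+v/4-.4),z)
pin=P(209,215,.128); tl=P(168,122,.128); tr=P(249,126,.128); print(pin,tl,tr,"scene pin",Q(601,184,.128))
r=R.from_rotvec(s["ee_rot"]).as_matrix(); t=np.array(s["ee_pos"])
for n,p in(("pin",pin),("pinS",Q(601,184,.128)),("tipmid",(tl+tr)/2)): print(n,(r.T@(p-t)*1e3).round(1))
print(np.round(r,3))
E
```

```text
[ 0.43603603 -0.29585674  0.128     ] [ 0.48841432 -0.27302831  0.128     ] [ 0.48746864 -0.31943041  0.128     ] scene pin [ 0.43824375 -0.2951021   0.128     ]
pin [52.3 -1.4 -8.8]
pinS [54.5 -2.3 -8.8]
tipmid [104.1  -4.2  -8.9]
[[ 0.998 -0.06  -0.002]
 [-0.06  -0.998  0.001]
 [-0.002 -0.001 -1.   ]]
```

The bite point sits at tool (103, -2) mm and the clip axis runs along tool x. I'll carry it to a standoff 55 mm short of the ears.

```bash
python3 -m inch '{"slide":[[-20,-40,0],[-20,-90,0],[-20,-140,0],[-20,-190,0],[-20,-240,0],[-20,-290,0],[-20,-340,0],[-20,-368,0]],"turn":[-0.132,-0.132,-0.132,-0.132,-0.132,-0.132,-0.132,-0.132]}'; python3 -m inch '{"slide":[[0,0,20],[0,0,50],[0,0,67],[0,0,67],[0,0,67]],"turn":[0,0,0,0,0]}'; python3 - <<'E'
from h import *; from bench import sense,grab_frame
s=sense(); pickle.dump(s,open("s5.pkl","wb")); r=R.from_rotvec(s["ee_rot"]).as_matrix(); t=np.array(s["ee_pos"])
print(np.round(r[:2,:2],3),"to go",r.T@(np.array([.4409,.0783,.052])-t)*1e3)
f=grab_frame("top"); pickle.dump(f,open("top5.pkl","wb"))
cv2.imwrite("pics/crop6.png",cv2.resize(cv2.convertScaleAbs(f["color"][190:310,200:360],alpha=1.7),None,fx=5,fy=5,interpolation=cv2.INTER_CUBIC))
E
```

```text
time: 10.85
ee_pos: [0.3863, 0.0777, 0.1204]
ee_rot: [-3.138, -0.118, 0.0]
wrist_force: [1.1, -1.3, -0.3]
width: 0.0185
time: 11.35
ee_pos: [0.3863, 0.0739, 0.0534]
ee_rot: [3.139, 0.113, -0.003]
wrist_force: [0.7, -1.5, -1.4]
width: 0.019
[[ 0.997  0.072]
 [ 0.072 -0.997]] to go [54.80267275 -0.4548311   1.32295435]
```

View pics/crop6.png

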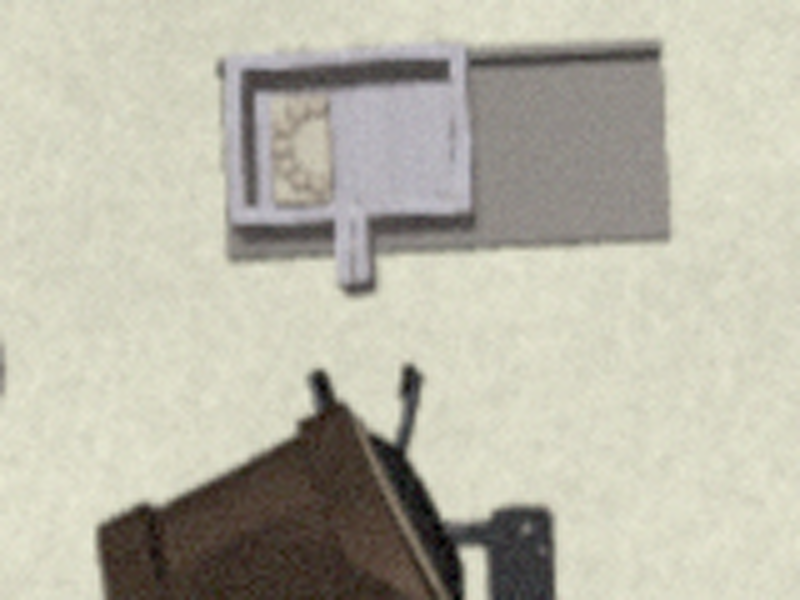

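The flask is closed. The ears are centred on crop x = 354 with their tip at y = 288, and the jaw tips are at (319,372) and (411,368). Next is the lateral offset.

```bash
python3 - <<'E'
from h import *
f=load("top5"); P=lambda u,v,z:ray(f,(200+u/5-.4,190+v/5-.4),z)[:2]
e=P(355,288,.07); a=P(319,371,.061); b=P(411,367,.061); m=(a+b)/2
x=np.array([.9974,.072]); y=np.array([-.072,.9974])
print("ear tip",e,"tips",a,b,"open",np.linalg.norm(a-b),"rel (flask x,y)",(m-e)@x,(m-e)@y)
print("edges",P(336,280,.07),P(375,280,.07), "half edges yaw",[P(470,215,.07)-P(237,222,.07)],[P(465,48,.07)-P(229,58,.07)])
E
```

```text
ear tip [0.52944937 0.08726204] tips [0.48918629 0.10397664] [0.49246149 0.05906847] open 0.04502744690452487 rel (flask x,y) -0.03893829374446687 -0.0029435319641165215
edges [0.53311511 0.09669943] [0.53367208 0.07767389] half edges yaw [array([ 0.00682544, -0.11399475])] [array([ 0.00853384, -0.11671822])]
```

```bash
python3 -m inch '{"slide":[[0,-2,1],[10,-2,1],[22,-2,1],[34,-2,1],[45,-2,1],[53,-2,1],[56,-2,1],[56,-2,1]],"turn":[0,0,0,0,0,0,0,0]}'; python3 -m inch '{"slide":[[0,0,0],[0,0,0],[0,0,0]],"turn":[0,0,0]}'; python3 - <<'E'
from h import *; from bench import grab_frame
ims=[]
for n,u,v,w,h in (("top",275,260,32,48),("scene",385,230,32,48)):
    f=grab_frame(n); pickle.dump(f,open(n+"6.pkl","wb"))
    ims.append(cv2.resize(cv2.convertScaleAbs(f["color"][v-h:v+h,u-50:u+50],alpha=1.8),(400,384),interpolation=cv2.INTER_CUBIC))
cv2.imwrite("pics/crop7.png",np.hstack(ims))
E
```

```text
time: 12.2
ee_pos: [0.4426, 0.0799, 0.0525]
ee_rot: [-3.14, -0.113, 0.001]
wrist_force: [0.5, -0.1, -1.1]
width: 0.019
time: 12.5
ee_pos: [0.442, 0.0798, 0.0526]
ee_rot: [3.139, 0.113, -0.0]
wrist_force: [0.0, 0.1, -1.4]
width: 0.0189
```

View pics/crop7.png

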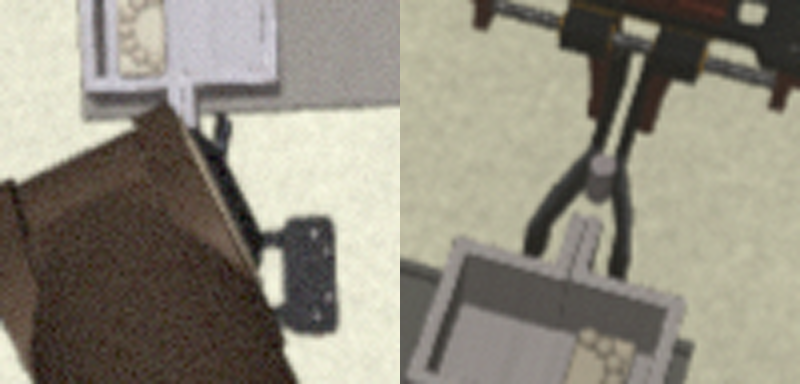

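The ears at (580,245) in the right-hand view lie between the open jaws at (535,250) and (620,275), and the clip is square to them. I'll release it in stages.

```bash
python3 -m inch '{"slide":[[0,0,0],[0,0,0],[0,0,0],[0,0,0]],"turn":[0,0,0,0]}' 0.33; python3 -m inch '{"slide":[[0,0,0],[0,0,0],[0,0,0],[0,0,0]],"turn":[0,0,0,0]}' 0.45;  python3 -m inch '{"slide":[[0,0,0],[0,0,0],[0,0,0],[0,0,0],[0,0,0]],"turn":[0,0,0,0,0]}' 0.75; python3 - <<'E'
from h import *; from bench import grab_frame
f=grab_frame("scene")
cv2.imwrite("pics/crop8.png",cv2.resize(cv2.convertScaleAbs(f["color"][170:280,320:450],alpha=1.8),(650,550),interpolation=cv2.INTER_CUBIC))
E
```

```text
time: 13.0
ee_pos: [0.4424, 0.0799, 0.0526]
ee_rot: [3.14, 0.113, 0.0]
wrist_force: [0.7, 0.7, -0.7]
width: 0.0293
time: 13.4
ee_pos: [0.4424, 0.0799, 0.0526]
ee_rot: [3.14, 0.113, -0.0]
wrist_force: [0.3, 0.3, -1.4]
width: 0.0396
time: 13.9
ee_pos: [0.4424, 0.0799, 0.0527]
ee_rot: [3.14, 0.113, 0.0]
wrist_force: [-0.1, -0.9, -0.6]
width: 0.0661
```

View pics/crop8.png

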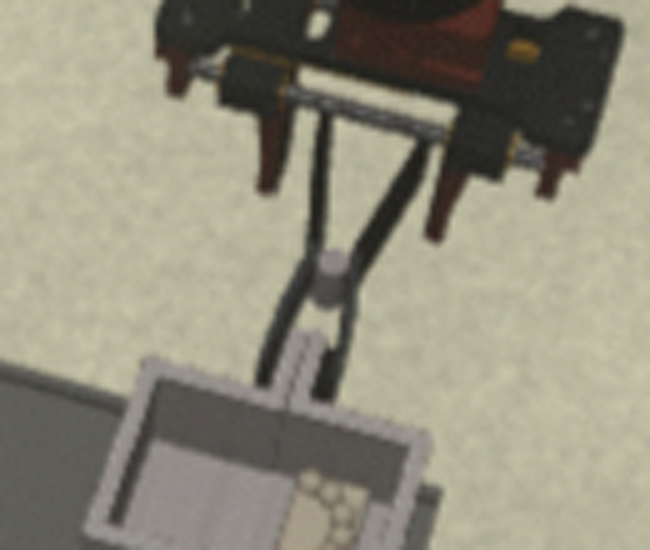

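The clip is gripping both ears at (300,365). I'll open fully, lift clear and check.

```bash
python3 -m inch '{"slide":[[0,0,0],[0,0,0],[0,0,0],[0,0,-20],[0,0,-60],[0,0,-100],[0,0,-140],[0,0,-160]],"turn":[0,0,0,0,0,0,0,0]}' 1; python3 -m inch '{"slide":[[-10,100,-20],[-10,150,-20],[-10,200,-20],[-10,250,-20],[-10,250,-20],[-10,250,-20]],"turn":[0,0,0,0,0,0]}'; python3 - <<'E'
from h import *; from bench import grab_frame
ims=[]
for n,u,v in (("top",280,240),("scene",380,235)):
    f=grab_frame(n); pickle.dump(f,open(n+"7.pkl","wb"))
    ims.append(cv2.resize(cv2.convertScaleAbs(f["color"][v-60:v+60,u-50:u+50],alpha=1.8),(400,480),interpolation=cv2.INTER_CUBIC))
cv2.imwrite("pics/crop9.png",np.hstack(ims))
a=load("top0")["color"]; b=load("top7")["color"]
for n,(u,v) in dict(bowl=(181,265),bottle=(181,172),cast=(430,177)).items(): print(n,cv2.absdiff(a,b)[v-30:v+30,u-30:u+30].max())
E
```

```text
time: 14.75
ee_pos: [0.4434, 0.0802, 0.2159]
ee_rot: [-3.139, -0.113, -0.007]
wrist_force: [0.6, -0.6, 0.3]
width: 0.0879
time: 15.35
ee_pos: [0.4496, -0.177, 0.2327]
ee_rot: [3.137, 0.099, 0.0]
wrist_force: [-0.1, 0.1, -0.5]
width: 0.0878
bowl 23
bottle 22
cast 22
```

View pics/crop9.png

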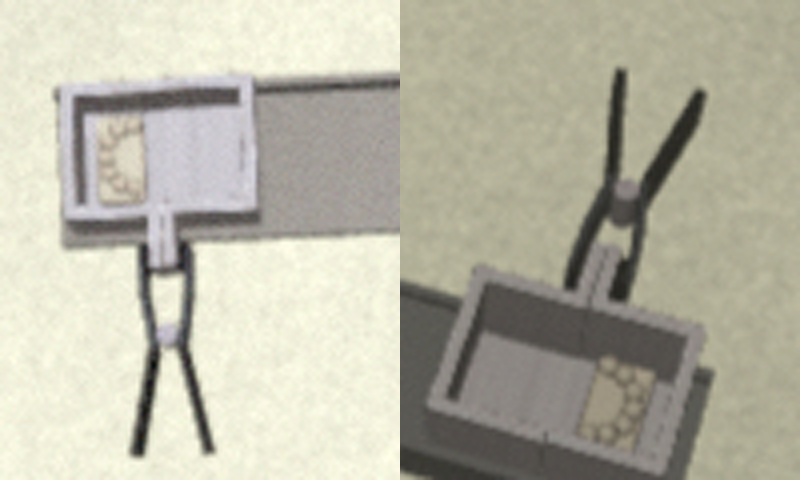

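The clip grips both ears squarely. The pin is at (168,333) in the top crop and (626,188) in the scene crop, and the bystanders show only image noise. I'll do one numeric check of where the bite point is before handing in.

```bash
python3 - <<'E'
from h import *
f=load("top7"); g=load("scene7"); o=np.array([.6035,.0917]); x=np.array([.9976,.07]); y=np.array([-.07,.9976])
a=(230+168/4-.4,180+333/4-.4); b=(330+(626-400)/4-.4,175+188/4-.4)
def PM(f): return f["K"]@np.linalg.inv(f["world_from_camera"])[:3]
X=cv2.triangulatePoints(PM(f),PM(g),np.array(a),np.array(b)).ravel(); X=X[:3]/X[3]
print("pin top",X,"flask xy",(X[:2]-o)@x,(X[:2]-o)@y)
h=ray(f,(230+171/4-.4,180+453/4-.4),.061)[:2]; d=X[:2]-h; print("yaw vs flask",np.arctan2(d[1],d[0])-.07)
E
```

```text
pin top [0.49195656 0.08510975 0.05981187] flask xy -0.11173705673047728 0.001233609989719998
yaw vs flask 0.012297248292083618
```

The bite point comes out at flask x of about -62 mm, y about +1 mm and z about 45 mm, with the clip within 0.02 rad of square. All of these are well inside the limits, so I'm handing in.

```bash
python3 -c "
from bench import sign_off; print(sign_off())"
```

```text
the job is handed in; nothing more can be done
None
```

The flask is closed and the large spring clip grips both ears. I handed the job in at about 15.5 s of the 58 s allowed; no verdict is reported.

- **Closing the flask:** I pushed the loose half home with shut fingers until it stalled at about 20 N. The two ears then measured about 16.5 mm together, against 16 mm nominal, so there was no visible gap. The last pictures also show it closed.
- **Fitting the clip:** I squeezed the largest of the three clips to 19 mm over the handles. With its jaws open around both ears, I let it close in stages, and the gripper has moved well clear.
- **Last checks:** The clip's pin triangulates to flask x -112 mm and y +1 mm. That puts the bite point at about x -62 mm and z 45 mm, within 0.02 rad of square to the flask. The bowl, bottle and cast look unchanged in the top image.
- **Disagreements:** The clip sat about 8 mm further forward in the fingers than planned, and two lateral estimates differed by 2.5 mm. I corrected for both before closing the clip.
- **Not measured:** I did not measure the grip force or the jaw angle directly. The 16 mm ears held between the jaws imply an angle of about 0.14 rad.

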